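Hold the hardness tester square on the sloping face of a casting

TASK

Take the hardness tester out of its cradle by the black sprung handle on top and take a hardness reading on the wedge-shaped casting: set the tester's foot inside the inked ring, flat on the sloping face (the tester square to that face, not plumb), and press gently until the sprung handle has gone down about half of its travel. Finish while still holding the tester pressed there; do not let go or put it down, and do not shift the casting or disturb the other things on the bench.

Things in the scene. Friction and masses are not known exactly. Their poses are not given: they have to be found in the camera images.
- tester: Hardness tester, upright in its cradle, 0.28 kg, 158 mm tall. Origin: centre of its foot's underside; z up its axis to the handle, -x the display side. Flat round steel foot 18 mm across, 6 thick; 12 mm stem to 22 mm above the origin; light grey housing 28 (x) by 60 (y) mm from 22 to 98 mm; a 14 mm gap with rod and spring; black handle from 112 to 158 mm.
- handle_grip (a point): Point on the tester's axis inside the black handle, 140 mm above the foot's underside; grip here. The handle is a rounded block 26 mm (tester's x) by 44 mm (y) by 46 mm tall; its top is 18 mm above this point, its lower end 28 mm below. Pinch it across the 26 mm, from above. Axes as the tester's.
- load_handle (a joint): How far the sprung handle is pushed down towards the housing: 0 m at rest (stop), 0.010 m fully down. The spring is preloaded to 4 N and adds 0.8 N per mm: at half travel (5 mm) it pushes the housing and foot down with 8 N, to which the housing's weight (2 N) adds.
- cradle: Grey plastic cradle fixed to the bench. Origin: centre of its underside; axes as the tester's while in it. Base plate 90 (x) by 110 (y) mm, 6 thick; pocket block 46 by 78 mm up to 58 mm. The housing stands in an open-topped pocket 32 by 64 mm, 28 deep, with 2 mm play all round, the foot's underside 8 mm above the bench. The tester comes out straight up and is clear once raised 55 mm.
- casting: Wedge of cream cast urethane, 140 (x) by 80 (y) mm, about 0.5 kg, loose on the bench. Origin: centre of its underside, z up. The low end (-x) is 20 mm high; from there the sloping face rises towards +x at 18 degrees over 110 mm (level), then a flat top 30 mm long at 56 mm height with two screw holes.
- spot (a point): Centre of the inked ring on the casting's sloping face: 15 mm from the casting's origin towards -x, 38 mm above the bench. z: outward normal of the face (18 degrees from vertical, leaning towards the low end); y: level across the face; x: up the slope. The black ring is 30 mm inside, 38 mm outside diameter.
- beaker: Glass beaker, bystander, 72 mm diameter, 95 mm tall; origin at the centre of its underside.
- test_block: Flat round aluminium test block, bystander, 50 mm diameter, 16 mm tall; origin at the centre of its underside.
- reagent_bottle: Amber bottle with black cap, bystander, 68 mm diameter, 150 mm tall; origin at the centre of its underside.
- dish: Flat clear dish, bystander, 90 mm diameter, 14 mm tall; origin at the centre of its underside.
Things that resemble listed ones, but are neither listed nor needed, are in the scene too. There is more than one size of the tester; the one meant has the size given above.

How it is judged:
By the outcome, as a careful person would: the job done as asked, in the order asked, and still so for the second after the job is handed in, while the arm keeps its last pose, push and grip.
It also fails if it takes over 40 s, if anything falls off the work surface, if the arm or the gripper's body presses on something with over 40 N, if the wrist force passes 120 N, or if a joint passes its speed limit or range.

ROBOT

A 7-joint arm with a two-finger parallel gripper is mounted at the origin on the work surface. World frame = base frame: x ahead of the robot, y to its left, z up, the work surface at z = 0. Lengths are in m, angles in rad, forces in N, time in s.
With the tool pointing down it reaches from about 0.4 to 0.85 m from the base axis. Payload 6.9 kg.
Tool frame: the origin (TCP) lies midway between the tips of the shut fingers; the grasp point (between the pads) lies 19 mm behind it (ctrl.pinch_z is the distance from the TCP to the grasp point, in m); z points along the fingers, y is the line along which they close (so a half turn about z gives the same grasp; the last joint's range is limited). The gripper opens to 85 mm and grips with 20 to 120 N. Pads are 22 mm wide; open, the fingers measure 114 mm over their backs; the gripper's body (76 mm by 85 mm) begins 54 mm behind the grasp point. The pads swing forward as they close: fully open they stand 13 mm farther back than shut.
Start: joints at [-1.23, 0.507, -0.238, 1.5, 0.126, 1.149, -0.155], TCP at [0.145, 0.608, 0.201] pointing down, gripper open.
Joint ranges: [-3.08, 3.08], [-0.24, 2.05], [-1.43, 1.35], [0, 2.5], [-1.52, 4.66], [0.17, 1.96], [-2.89, 2.89]. Speed limits (rad/s): [2.39, 2.39, 3.14, 3.14, 3.14, 3.14, 3.14].

INTERFACE

Orientations are given as a unit quaternion [x, y, z, w].
In Python, from bench import ctrl gives the robot as it stands. The module is installed in compiled form; this text tells all that it offers.
- The arm moves only by the tool apply_moves, never from a script. Its argument "commands" is a list that holds one entry, the list of rows, each a list of 7 numbers: the shift along the tool's x, y, z in cm, then the turn, a rotation vector about the tool's x, y, z in degrees, then the gripper command: -1 is fully open, 1 is shut, values between are in proportion. In form: [[[dx, dy, dz, rx, ry, rz, gripper], ...]]. A call has 1 to 20 rows; each row is the pose to reach, as a shift and turn from the pose commanded when the call began, along the tool's axes at that moment; what a row does not reach only later rows make up. A row lasts 1/10 s, in which the tool goes at most 50 mm and 8.59 degrees, less where a joint would pass 70% of its speed; a pose out of reach is approached as far as the arm can. A call with a gripper value outside its range is refused whole. The fingers move at their own pace and stop on an object; "squeeze" is the grip in N (left out, the last holds). Time passes only in rows, so rows that repeat a pose let the fingers close. It gives the time, the measured TCP pose, the force, the opening and the grip force at its end, in the units of the state.
- ctrl.sense(): the state, without advancing time (a new reading comes with each control period).
- ctrl.capture(name): name is "scene" or "top"; returns a dict with "img" (384x512x3 uint8, red, green, blue), "intrinsics" (3x3 intrinsics, pixels), "cam_to_world" (4x4, takes a point from camera to world coordinates). Camera axes: x right, y up, looking along -z (the intrinsics and any distortion apply to the point x, -y, -z); pixel columns grow to the right and rows downward; lengths in m; the calibration is good to about 2 mm. A picture is of the moment at which its call begins. There is no depth.
- ctrl.sign_off(): hands the job in; it is judged then, once.
The state is a dict: "time": time; "qpos": joint angles; "joint_vel": joint speeds; "effort": joint torques, N m; "position": TCP position; "eef_rot": TCP orientation; "contact_force": force on the tool from outside, world axes, zero at the start; "wrist_torque": the same for the moment, N m; "width": opening from 0.0 (shut) to 1.0 (fully open); "gripper_force": force on a finger pad.
Only numpy, scipy, OpenCV 4.12 (cv2) and the standard library are available. Lean on these libraries where they do the work, as an engineer would, in place of code of your own. Each camera call takes 0.05 s, during which the arm holds its last target. There are 200 camera calls.

## Working session

There is one attempt and no reset: what is moved stays moved. The work goes in short steps, Python scripts to look and compute and a tool call to move; the robot and the scene stay as the last step left them, time stands still between calls to the robot, and variables do not carry over. Pictures are saved under pics/ and viewed, at most 10 in all, crops included, and the job is handed in when it is done.

Besides the shell and the picture viewer there is one more tool, called after "Emit:" by a JSON object that holds its "api" and its "payload", one argument or row to a line. apply_moves: Moves the arm, as the interface text tells. Its arguments: {"type":"object","properties":{"commands":{"type":"array"},"squeeze":{"type":"number"}},"required":["commands"]}

```bash
mkdir -p pics; python3 - <<'E'
from bench import ctrl
import cv2,numpy as np,pickle
s=ctrl.sense();print({k:np.round(v,3).tolist() for k,v in s.items()},ctrl.pinch_z)
for n in("scene","top"):
    c=ctrl.capture(n);pickle.dump(c,open(n+".pkl","wb"))
    cv2.imwrite(f"pics/{n}0.png",cv2.resize(c["img"][...,::-1],(800,600),interpolation=cv2.INTER_CUBIC))
    print(n,c["intrinsics"].round(2).tolist(),c["cam_to_world"].round(3).tolist(),[k for k in c])
E
```

```text
{'time': 0.0, 'qpos': [-1.23, 0.508, -0.238, 1.501, 0.126, 1.149, -0.155], 'joint_vel': [-0.001, 0.001, 0.002, -0.0, -0.0, 0.0, -0.001], 'effort': [-0.0, -62.059, -2.187, -24.965, 0.013, 0.011, -0.0], 'position': [0.145, 0.607, 0.201], 'eef_rot': [0.117, 0.993, -0.001, -0.0], 'contact_force': [0.116, -0.144, -0.135], 'wrist_torque': [0.038, -0.009, -0.018], 'gripper_force': 0.0, 'width': 1.001} 0.0187
scene [[403.51, 0.0, 256.21], [0.0, 403.51, 195.32], [0.0, 0.0, 1.0]] [[-0.211, -0.629, 0.748, 1.34], [0.977, -0.146, 0.153, 0.147], [0.012, 0.763, 0.646, 0.77], [0.0, 0.0, 0.0, 1.0]] ['img', 'intrinsics', 'cam_to_world']
top [[499.25, 0.0, 260.91], [0.0, 499.25, 197.87], [0.0, 0.0, 1.0]] [[-0.028, 0.997, -0.077, 0.476], [-1.0, -0.028, -0.002, -0.002], [-0.004, 0.077, 0.997, 1.254], [0.0, 0.0, 0.0, 1.0]] ['img', 'intrinsics', 'cam_to_world']
```

View pics/scene0.png

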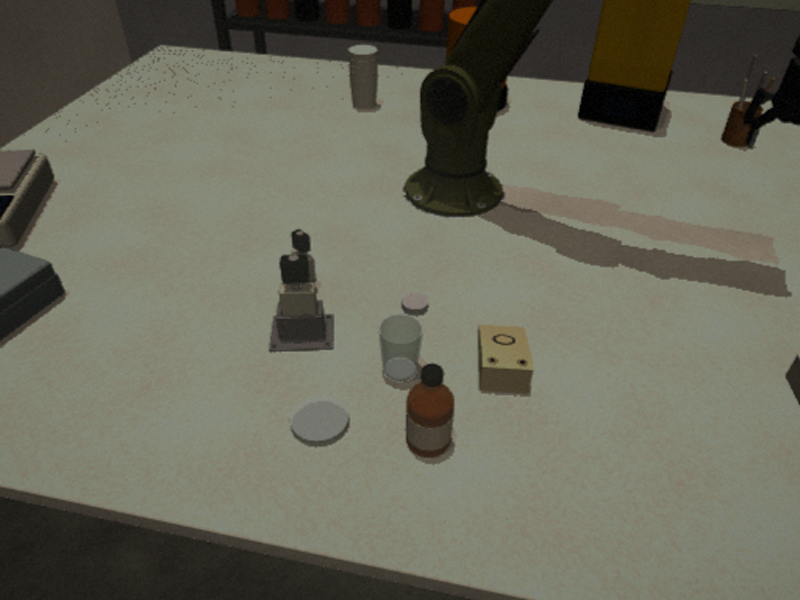

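View pics/top0.png

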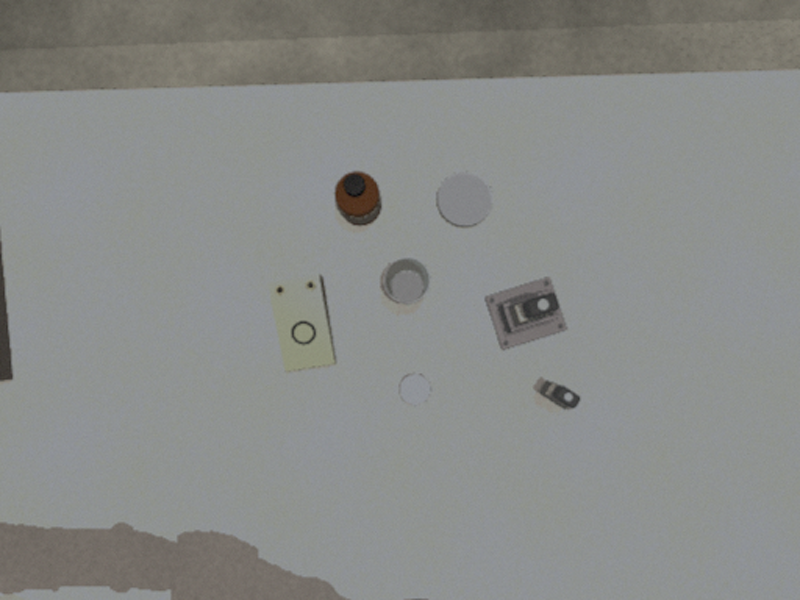

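The overview shows the tester in its cradle at scene (300,300) and top (525,312). A smaller lookalike stands behind it at top (557,393). The casting is at top (303,325), ring at (303,333), with its low end towards the robot. I'll take enlarged crops next.

```bash
python3 - <<'E'
import cv2,numpy as np,pickle
T=pickle.load(open("top.pkl","rb"))["img"][...,::-1];S=pickle.load(open("scene.pkl","rb"))["img"][...,::-1]
def crop(i,x,y,w,h,W,H):
    o=cv2.resize(i[y:y+h,x:x+w],(W,H),interpolation=cv2.INTER_CUBIC);return np.clip(o*1.3,0,255).astype(np.uint8)
# 400x300 tiles : scale 5 for 80x60
a=crop(T,300,170,80,60,400,300);b=crop(T,165,170,80,80,400,400)
c=crop(S,160,140,80,90,400,450)[:300];
out=np.zeros((600,800,3),np.uint8)
out[:300,:400]=a;out[300:,:400]=crop(T,160,175,80,60,400,300)
out[:,400:]=crop(S,165,142,60,90,400,600)
cv2.imwrite("pics/crop.png",out)
E
```

```text
(no output)
```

View pics/crop.png

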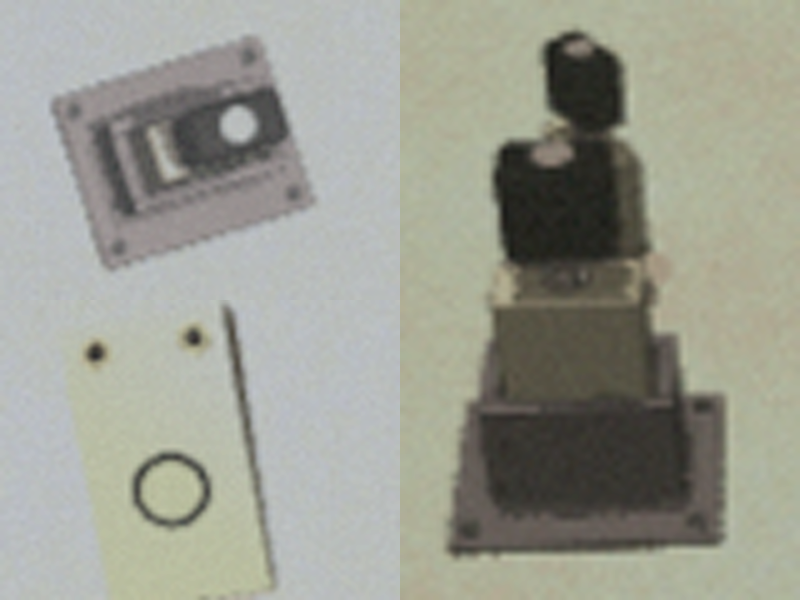

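The crop shows these features:

| Feature | Crop pixels |
|---|---|
| Cradle plate corners | (54,102), (258,37), (316,200), (110,270) |
| Handle top disc | (238,125) |
| Ring centre | (171,489) |
| Screw holes | (95,352), (194,337) |

```bash
cat > h.py <<'E'
import numpy as np
def ray(c,u,v,z):
    K=c["intrinsics"];M=c["cam_to_world"]
    d=M[:3,:3]@np.array([(u-K[0,2])/K[0,0],-(v-K[1,2])/K[1,1],-1]);o=M[:3,3]
    return o+d*(z-o[2])/d[2]
def proj(c,p):
    K=c["intrinsics"];M=c["cam_to_world"];q=M[:3,:3].T@(np.array(p)-M[:3,3])
    return np.array([K[0,2]+K[0,0]*q[0]/-q[2],K[1,2]-K[1,1]*q[1]/-q[2]])
E
python3 - <<'E'
import pickle,numpy as np
from h import *
T=pickle.load(open("top.pkl","rb"));S=pickle.load(open("scene.pkl","rb"))
f=lambda u,v,z,ox,oy,s=5:ray(T,(u+.5)/s-.5+ox,(v+.5)/s-.5+oy,z)
C=[f(u,v,.006,300,170) for u,v in((54,102),(258,37),(316,200),(110,270))]
print(np.round(C,4).tolist());m=np.mean(C,0);print("centre",m.round(4),[round(float(np.linalg.norm(C[i]-C[(i+1)%4])),4) for i in range(4)])
l=C[1]-C[0]+C[2]-C[3];s=C[0]-C[3]+C[1]-C[2];print("long yaw",np.degrees(np.arctan2(l[1],l[0])),"short yaw",np.degrees(np.arctan2(s[1],s[0])))
print("disc",f(238,125,.166,300,170).round(4))
r=f(171,189,.038,160,175);h=[f(95,52,.056,160,175),f(194,37,.056,160,175)]
print("ring",r.round(4),"holes",np.round(h,4).tolist())
d=h[1]-h[0];print("hole y yaw",np.degrees(np.arctan2(d[1],d[0])));x=np.mean(h,0)-r;print("x yaw",np.degrees(np.arctan2(x[1],x[0])),np.linalg.norm(x[:2]))
g=lambda u,v,z:ray(S,(u-400+.5)/6.667-.5+165,(v+.5)/6.667-.5+142,z)
print("scene disc",g(550,153,.166).round(4),"cradle near corners",g(450,552,.006).round(4),g(722,543,.006).round(4),"far R",g(724,397,.006).round(4))
sc=lambda u,v,z:ray(S,u*.64,v*.64,z)
print("scene ring",sc(504,339.5,.038).round(4),"holes",sc(492,360,.056).round(4),sc(523,362,.056).round(4))
# edges right side of casting: top right (228,305)->(275,585)
a=f(228,8,.056,160,175);b=f(268,283,.02,160,175);e=a-b;print("edge yaw",np.degrees(np.arctan2(e[1],e[0])),np.linalg.norm(e[:2]))
E
```

```text
[[0.5895, -0.1247, 0.006], [0.6194, -0.2284, 0.006], [0.5366, -0.2539, 0.006], [0.5045, -0.1496, 0.006]]
centre [ 0.5625 -0.1891  0.006 ] [0.1079, 0.0867, 0.1091, 0.0886]
long yaw -73.41511057401752 short yaw 16.734210554747165
disc [ 0.5626 -0.189   0.166 ]
ring [0.5399 0.1647 0.038 ] holes [[0.6062, 0.1977, 0.056], [0.6121, 0.1498, 0.056]]
hole y yaw -82.96601139157563
x yaw 7.476630330233868 0.06984331896637899
scene disc [ 0.5617 -0.193   0.166 ] cradle near corners [ 0.6244 -0.2296  0.006 ] [ 0.595  -0.1243  0.006 ] far R [ 0.5083 -0.1497  0.006 ]
scene ring [0.5405 0.1632 0.038 ] holes [0.6123 0.1483 0.056 ] [0.6057 0.1969 0.056 ]
edge yaw 5.604232423250155 0.13331883347893203
```

Both views agree on position. The tester is at (0.5625,-0.190) with its x axis at yaw 16.7°. The ring is at (0.540,0.164) with upslope yaw about 7°. Plate and ring sizes check out, so I'll work out the hover move.

```bash
cat >> h.py <<'E'
from scipy.spatial.transform import Rotation as R
def pose(yaw_y,tilt_yaw=0,tilt=0):
    "tool z tilted from straight down by tilt (deg) towards azimuth tilt_yaw; y as near yaw_y"
    t,a,b=np.radians([tilt,tilt_yaw,yaw_y])
    z=np.array([np.sin(t)*np.cos(a),np.sin(t)*np.sin(a),-np.cos(t)])
    y=np.array([np.cos(b),np.sin(b),0]);y-=z*(y@z);y/=np.linalg.norm(y)
    return R.from_matrix(np.c_[np.cross(y,z),y,z])
def delta(s,p,r):
    r0=R.from_quat(s["eef_rot"])
    return (r0.inv().apply(np.array(p)-s["position"])*100).round(2).tolist()+np.degrees((r0.inv()*r).as_rotvec()).round(2).tolist()
E
python3 - <<'E'
from bench import ctrl
from h import *
import pickle
T=pickle.load(open("top.pkl","rb"))
print("decoy top",ray(T,568*.64,397*.64,.12).round(3),"base",ray(T,545*.64,386*.64,.06).round(3))
s=ctrl.sense();print(delta(s,[.5625,-.19,.30],pose(16.7)))
E
```

```text
decoy top [ 0.431 -0.228  0.12 ] base [ 0.446 -0.206  0.06 ]
[-59.12, -67.86, -9.82, -0.08, 0.05, 59.85]
```

Emit:
{"api": "apply_moves", "payload": {
  "commands": [
    [[0, 0, -5, 0, 0, 0, -0.2], [0, 0, -9.8, 0, 0, 0, -0.2], [-59.1, -67.9, -9.8, 0, 0, 59.9, -0.2], [-59.1, -67.9, -9.8, 0, 0, 59.9, -0.2], [-59.1, -67.9, -9.8, 0, 0, 59.9, -0.2], [-59.1, -67.9, -9.8, 0, 0, 59.9, -0.2], [-59.1, -67.9, -9.8, 0, 0, 59.9, -0.2], [-59.1, -67.9, -9.8, 0, 0, 59.9, -0.2], [-59.1, -67.9, -9.8, 0, 0, 59.9, -0.2], [-59.1, -67.9, -9.8, 0, 0, 59.9, -0.2], [-59.1, -67.9, -9.8, 0, 0, 59.9, -0.2], [-59.1, -67.9, -9.8, 0, 0, 59.9, -0.2], [-59.1, -67.9, -9.8, 0, 0, 59.9, -0.2], [-59.1, -67.9, -9.8, 0, 0, 59.9, -0.2], [-59.1, -67.9, -9.8, 0, 0, 59.9, -0.2], [-59.1, -67.9, -9.8, 0, 0, 59.9, -0.2], [-59.1, -67.9, -9.8, 0, 0, 59.9, -0.2], [-59.1, -67.9, -9.8, 0, 0, 59.9, -0.2], [-59.1, -67.9, -9.8, 0, 0, 59.9, -0.2], [-59.1, -67.9, -9.8, 0, 0, 59.9, -0.2]]
  ],
  "squeeze": 60
}}

```text
time: 2.1
position: [0.5627, -0.1915, 0.2991]
eef_rot: [0.597, 0.802, 0.0, -0.0]
contact_force: [1.4, 1.6, -0.3]
width: 0.594
gripper_force: 0.0
```

```bash
python3 - <<'E'
from bench import ctrl
from h import *
s=ctrl.sense();print({k:np.round(v,3).tolist() for k,v in s.items()});print(delta(s,[.5625,-.19,.22],pose(16.7)))
E
```

```text
{'time': 2.1, 'qpos': [0.005, 0.425, 0.457, 1.415, -0.188, 1.345, 0.759], 'joint_vel': [0.83, 0.628, 0.025, -0.939, -0.269, 0.362, 0.767], 'effort': [-2.338, -59.755, 7.251, -22.47, 0.764, -0.485, -1.107], 'position': [0.563, -0.191, 0.299], 'eef_rot': [0.597, 0.802, 0.0, -0.0], 'contact_force': [1.438, 1.573, -0.253], 'wrist_torque': [0.056, -0.038, 0.017], 'gripper_force': 0.0, 'width': 0.594}
[0.14, 0.02, 7.91, -0.02, -0.03, -0.02]
```

Emit:
{"api": "apply_moves", "payload": {
  "commands": [
    [[0, 0, 0, 0, 0, 0, -0.2], [0, 0, 0, 0, 0, 0, -0.2], [0, 0, 4, 0, 0, 0, -0.2], [0, 0, 8, 0, 0, 0, -0.2], [0, 0, 10, 0, 0, 0, -0.2], [0, 0, 11.5, 0, 0, 0, -0.2], [0, 0, 11.5, 0, 0, 0, -0.2], [0, 0, 11.5, 0, 0, 0, -0.2]]
  ]
}}

```text
time: 2.9
position: [0.5623, -0.1886, 0.1851]
eef_rot: [0.597, 0.802, 0.0, -0.0]
contact_force: [0.4, -0.3, 0.2]
width: 0.595
gripper_force: 0.0
```

```bash
python3 - <<'E'
from bench import ctrl
from h import *
import cv2
s=ctrl.sense();print(delta(s,[.5625,-.19,.128],pose(16.7)))
c=ctrl.capture("scene");print(proj(c,[.5625,-.19,.166]))
t=ctrl.capture("top");print(proj(t,[.5625,-.19,.166]))
f=lambda i,x,y:cv2.resize(i[y:y+90,x:x+60,::-1],(400,600),interpolation=cv2.INTER_CUBIC)
cv2.imwrite("pics/g1.png",np.clip(1.3*np.hstack([f(c["img"],165,120),f(t["img"],305,160)]),0,255))
E
```

```text
[-0.14, -0.02, 5.71, 0.02, -0.02, 0.04]
[188.09906607 164.87387965]
[347.65617642 194.64905309][ WARN:0@0.777] global loadsave.cpp:1063 imwrite_ Unsupported depth image for selected encoder is fallbacked to CV_8U.
```

View pics/g1.png

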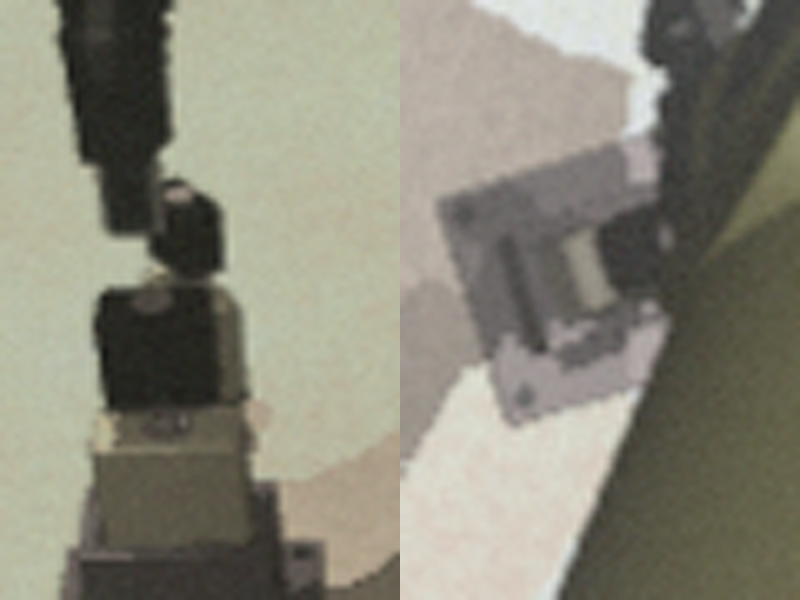

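The front finger's tip is at crop x≈131 and the handle spans x≈100–217. Before descending I'll check whether that is only perspective.

```bash
python3 - <<'E'
from bench import ctrl
from h import *
import pickle
c=pickle.load(open("scene.pkl","rb"))
s=ctrl.sense();r=R.from_quat(s["eef_rot"]);p=s["position"]
print(p)
k=lambda q:((proj(c,q)-[165,120])*6.667).round(0)
for o in(.026,.035,.042):
  for sg in (1,-1): print(o,sg,[k(p+r.apply([x,sg*o,-.01])) for x in(-.011,.011)])
t=R.from_euler('z',16.7,degrees=True)
for z in(.12,.166):print("handle front",z,[k([.5625,-.19,z]+t.apply([.013,y,0])) for y in(-.022,.022)],"back",[k([.5625,-.19,z]+t.apply([-.013,y,0])) for y in(-.022,.022)])
E
```

```text
[ 0.56273727 -0.18948575  0.18582502]
0.026 1 [array([113., 276.]), array([174., 274.])]
0.026 -1 [array([122., 197.]), array([180., 195.])]
0.035 1 [array([112., 291.]), array([173., 288.])]
0.035 -1 [array([123., 184.]), array([181., 182.])]
0.042 1 [array([111., 302.]), array([172., 300.])]
0.042 -1 [array([124., 174.]), array([182., 172.])]
handle front 0.12 [array([106., 417.]), array([221., 413.])] back [array([111., 377.]), array([223., 372.])]
handle front 0.166 [array([ 93., 322.]), array([211., 317.])] back [array([ 98., 281.]), array([213., 277.])]
```

Emit:
{"api": "apply_moves", "payload": {
  "commands": [
    [[0, 0, 2, 0, 0, 0, -0.2], [0, 0, 4, 0, 0, 0, -0.2], [0, 0, 4, 0, 0, 0, -0.2], [0, 0, 4, 0, 0, 0, -0.2]]
  ]
}}

```text
time: 3.4
position: [0.5625, -0.19, 0.1455]
eef_rot: [0.597, 0.802, 0.0, 0.0]
contact_force: [-0.5, -1.1, -0.2]
width: 0.6
gripper_force: 0.0
```

```bash
python3 - <<'E'
from bench import ctrl
from h import *
import cv2
s=ctrl.sense();p=s["position"];r=R.from_quat(s["eef_rot"]);print(p)
c=ctrl.capture("scene")
i=cv2.resize(c["img"][100:205,145:245,::-1],(700,735)[:2],interpolation=cv2.INTER_CUBIC)[:600]
i=np.clip(2.2*i.astype(float),0,255).astype(np.uint8)
k=lambda q:tuple(int(v) for v in ((proj(c,q)-[145,100]+.5)*7))
for q,col in((p,(0,0,255)),(p+r.apply([0,.025,0]),(0,255,0)),(p+r.apply([0,-.025,0]),(255,0,0))):cv2.circle(i,k(q),4,col,-1)
cv2.imwrite("pics/g2.png",i)
E
```

```text
[ 0.5625129  -0.18995213  0.14549033]
```

View pics/g2.png

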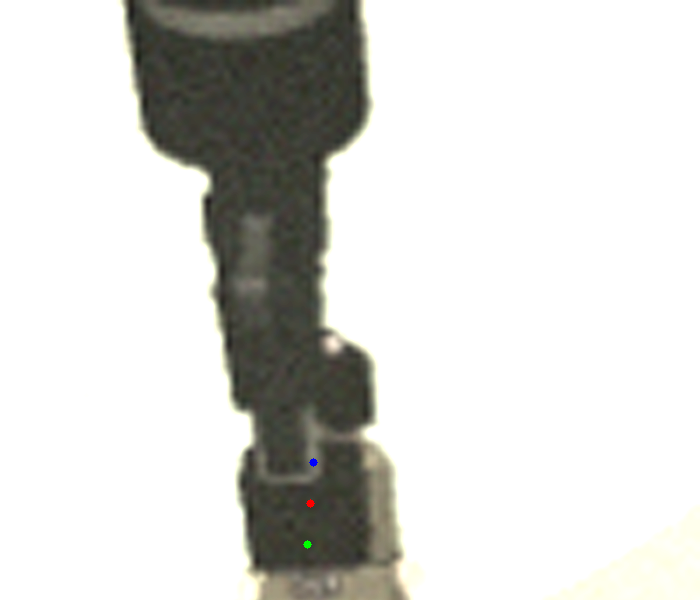

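Perspective explains only part of it: the tip at crop (288,478) appears higher than predicted, and there is no contact. Going lower is safe either way, so I'll descend and check again.

Emit:
{"api": "apply_moves", "payload": {
  "commands": [
    [[0, 0, 1, 0, 0, 0, -0.2], [0, 0, 1.9, 0, 0, 0, -0.2], [0, 0, 1.9, 0, 0, 0, -0.2], [0, 0, 1.9, 0, 0, 0, -0.2]]
  ]
}}

```text
time: 3.85
position: [0.562, -0.1898, 0.1252]
eef_rot: [0.597, 0.802, -0.0, -0.0]
contact_force: [-0.2, -0.1, 0.7]
width: 0.597
gripper_force: 0.0
```

```bash
python3 - <<'E'
from bench import ctrl
from h import *
import cv2
s=ctrl.sense();p=s["position"];r=R.from_quat(s["eef_rot"]);print(p,s["contact_force"])
def v(n,x,y,m):
    c=ctrl.capture(n)
    i=cv2.resize(c["img"][y:y+85,x:x+57,::-1],(399,595),interpolation=cv2.INTER_CUBIC)
    i=np.clip(m*i.astype(float),0,255).astype(np.uint8)
    k=lambda q:tuple(int(v) for v in ((proj(c,q)-[x,y]+.5)*7))
    for q,col in((p,(0,0,255)),(p+r.apply([0,.025,0]),(0,255,0)),(p+r.apply([0,-.025,0]),(255,0,0)),(p+r.apply([0,0,-.14]),(255,0,255))):cv2.circle(i,k(q),3,col,-1)
    return i
cv2.imwrite("pics/g3.png",np.hstack([v("scene",160,115,3.5),v("top",315,155,3)]))
E
```

```text
[ 0.56196003 -0.18983452  0.12519342] [-0.20424262 -0.09229701  0.73926345]
```

View pics/g3.png

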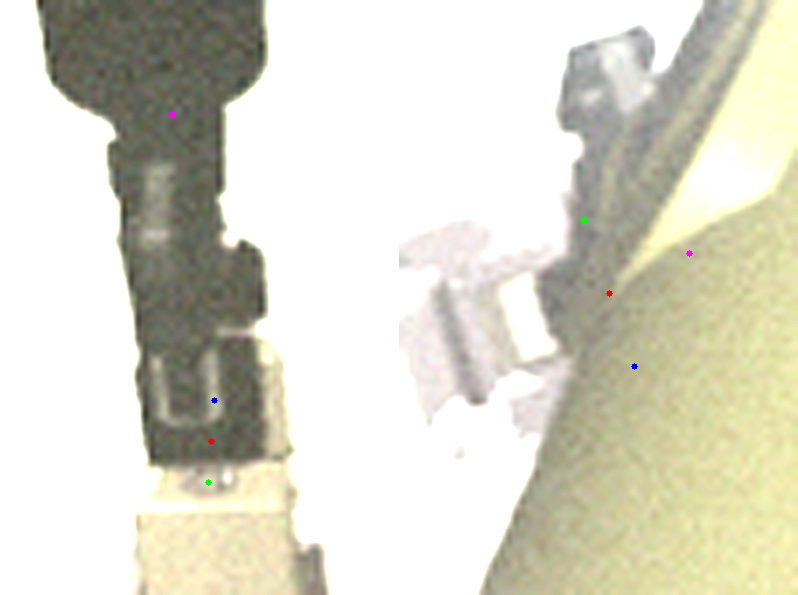

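The pad tip is at (188,420) and the handle front spans x≈148–265 down to row 462. The pads sit about 4–5 mm to -y and a bit high on the handle. I'll shift 4 mm along tool x and go 7 mm lower (still clear of the housing top at 106 mm), then close.

Emit:
{"api": "apply_moves", "payload": {
  "commands": [
    [[0.4, 0, 0.4, 0, 0, 0, -0.2], [0.4, 0, 0.7, 0, 0, 0, -0.2], [0.4, 0, 0.7, 0, 0, 0, -0.2], [0.4, 0, 0.7, 0, 0, 0, 0.2], [0.4, 0, 0.7, 0, 0, 0, 0.4], [0.4, 0, 0.7, 0, 0, 0, 1], [0.4, 0, 0.7, 0, 0, 0, 1], [0.4, 0, 0.7, 0, 0, 0, 1], [0.4, 0, 0.7, 0, 0, 0, 1], [0.4, 0, 0.7, 0, 0, 0, 1]]
  ],
  "squeeze": 60
}}

```text
time: 4.95
position: [0.5611, -0.1861, 0.1187]
eef_rot: [0.597, 0.802, 0.0, 0.0]
contact_force: [0.5, 0.8, 2.3]
width: 0.291
gripper_force: 62.1
```

The opening is 25 mm at 62 N, so the handle is held. Lifting straight up.

Emit:
{"api": "apply_moves", "payload": {
  "commands": [
    [[0, 0, -0.5, 0, 0, 0, 1], [0, 0, -1.5, 0, 0, 0, 1], [0, 0, -3, 0, 0, 0, 1], [0, 0, -5, 0, 0, 0, 1], [0, 0, -7, 0, 0, 0, 1], [0, 0, -10, 0, 0, 0, 1], [0, 0, -14, 0, 0, 0, 1], [0, 0, -18, 0, 0, 0, 1], [0, 0, -18, 0, 0, 0, 1], [0, 0, -18, 0, 0, 0, 1]]
  ]
}}

```text
time: 5.95
position: [0.561, -0.1862, 0.2993]
eef_rot: [0.597, 0.802, 0.0, 0.001]
contact_force: [0.1, 0.1, -3.5]
width: 0.287
gripper_force: 61.3
```

```bash
cat > look.py <<'E'
from bench import ctrl
from h import *
import cv2,sys
def v(n,x,y,w,h,W,H,m,pts=()):
    c=ctrl.capture(n);k=W/w
    i=cv2.resize(c["img"][y:y+h,x:x+w,::-1],(W,H),interpolation=cv2.INTER_CUBIC)
    i=np.clip(m*i.astype(float),0,255).astype(np.uint8)
    for q in pts:
        a=(proj(c,q)-[x,y]+.5)*k
        cv2.circle(i,tuple(int(t) for t in a),2,(0,0,255),-1)
    return i
E
python3 - <<'E'
from look import *
s=ctrl.sense();p=s["position"];r=R.from_quat(s["eef_rot"]);print(p,s["contact_force"],s["wrist_torque"],s["width"],s["gripper_force"])
# axis points: foot, housing top, grip assuming foot is 111mm below TCP
t=np.array([.5625,-.19,0]);dz=p[2]-.1187
pts=[t+[0,0,dz+.008],t+[0,0,dz+.030],t+[0,0,dz+.106],t+[0,0,dz+.12]]
cv2.imwrite("pics/l1.png",v("scene",140,80,100,100,600,600,2,pts))
E
```

```text
[ 0.56096939 -0.18618933  0.29927831] [ 0.05309938  0.13377376 -3.53190869] [ 0.06383312  0.0532946  -0.00018615] 0.28695125171773517 61.31716847419739
```

View pics/l1.png

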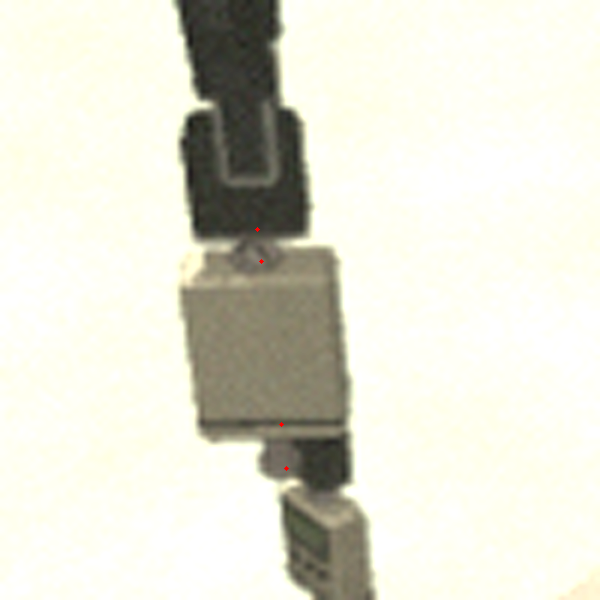

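The tester hangs straight with the pads centred on the handle: pad x≈246, handle x≈245, foot (278,462). Next I'll work out the transit to a tilted hover over the ring.

```bash
cat >> h.py <<'E'
spot=np.array([.540,.164,.038]);rp=pose(7,7,18);n=-rp.as_matrix()[:,2]
def tcp(off,foot=np.array([-.002,0,.111]),sp=spot): return sp+off*n-rp.apply(foot)
E
python3 - <<'E'
from bench import ctrl
from h import *
s=ctrl.sense()
q=tcp(.03);print(q);print(delta(s,q+[0,0,.12],rp));print(delta(s,q,rp))
E
```

```text
[0.49650964 0.16067507 0.17209897]
[35.02, 3.8, 0.61, -18.01, -1.56, 9.56]
[35.01, 3.81, 12.61, -18.01, -1.56, 9.56]
```

Emit:
{"api": "apply_moves", "payload": {
  "commands": [
    [[3, 0.4, 0.1, 0, 0, 0, 1], [7, 0.8, 0.2, -2, 0, 1, 1], [11, 1.2, 0.3, -4, -0.3, 2, 1], [15, 1.6, 0.3, -6, -0.5, 3.2, 1], [19, 2, 0.4, -8, -0.7, 4.3, 1], [23, 2.5, 0.5, -11, -0.9, 5.8, 1], [27, 2.9, 0.5, -14, -1.2, 7.4, 1], [31, 3.4, 0.6, -16, -1.4, 8.5, 1], [34, 3.7, 0.6, -18, -1.6, 9.6, 1], [35, 3.8, 0.6, -18, -1.6, 9.6, 1], [35, 3.8, 0.6, -18, -1.6, 9.6, 1], [35, 3.8, 3, -18, -1.6, 9.6, 1], [35, 3.8, 6, -18, -1.6, 9.6, 1], [35, 3.8, 9, -18, -1.6, 9.6, 1], [35, 3.8, 11.5, -18, -1.6, 9.6, 1], [35, 3.8, 12.6, -18, -1.6, 9.6, 1], [35, 3.8, 12.6, -18, -1.6, 9.6, 1], [35, 3.8, 12.6, -18, -1.6, 9.6, 1]]
  ]
}}

```text
time: 7.8
position: [0.4977, 0.1586, 0.1724]
eef_rot: [0.655, 0.739, 0.116, 0.105]
contact_force: [-0.3, 0.4, -2.5]
width: 0.287
gripper_force: 61.3
```

```bash
python3 - <<'E'
from look import *
s=ctrl.sense();p=s["position"];r=R.from_quat(s["eef_rot"]);print(p,s["contact_force"],s["width"],s["gripper_force"],(r.inv()*rp).magnitude()*57.3)
f=p+r.apply([-.002,0,.111]);print("foot",f,"off",(f-spot)@n)
a=v("scene",285,170,66,100,396,600,1.6,[f,spot]);b=v("top",165,170,66,100,396,600,1.8,[f,spot])
cv2.imwrite("pics/p1.png",np.hstack([a,b]))
E
```

```text
[0.49766626 0.15860389 0.17242478] [-0.31796596  0.37576766 -2.54812121] 0.2869061356195252 61.33486747741699 0.21873975281678834
foot [0.53200544 0.16045244 0.06686719] off 0.030039970518686846
```

View pics/p1.png

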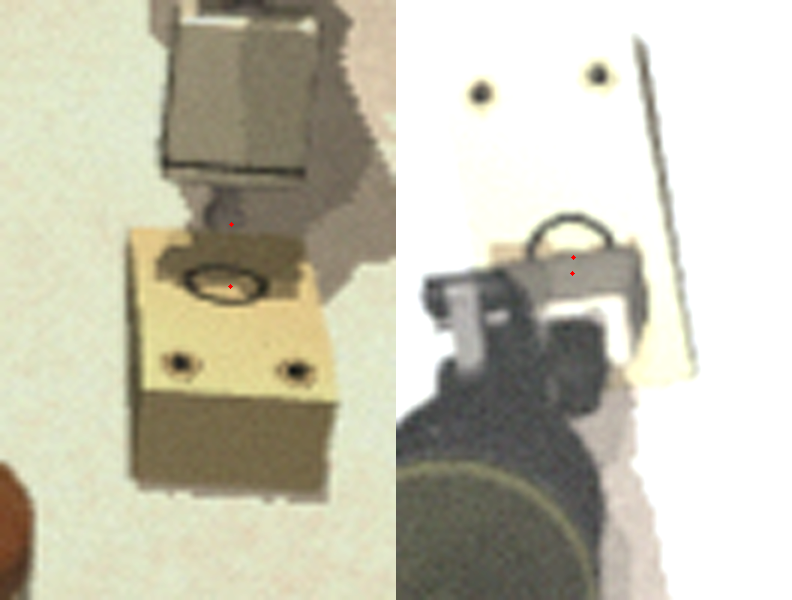

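Ring is at scene crop (227,285). The foot's underside is near (223,222), slightly to -y, and the arm itself reads about 2–3 mm short in y. I'll compare the housing corners with the predicted ones to get the offset in the hand.

```bash
python3 - <<'E'
from look import *
s=ctrl.sense();p=s["position"];r=R.from_quat(s["eef_rot"]);print(p,s["qpos"].round(3) if hasattr(s["qpos"],'round') else s["qpos"])
S=ctrl.capture("scene");T=ctrl.capture("top")
k=lambda c,x,y,q,o=0:((proj(c,q)-[x,y]+.5)*6+[o,0]).round(0).tolist()
for nm,l in (("foot c bottom",(0,0,0)),("foot +y",(0,.009,0)),("foot -y",(0,-.009,0)),("foot near",(.009,0,0)),("h bot -y",(.014,-.03,.022)),("h bot +y",(.014,.03,.022)),("h top -y",(.014,-.03,.098)),("h top +y",(.014,.03,.098)),("h topback-",(-.014,-.03,.098)),("h topback+",(-.014,.03,.098))):
    q=p+r.apply([-.002,0,.111])+r.apply([l[1],l[0],-l[2]])
    print(nm,k(S,285,170,q),k(T,165,170,q,396))
E
```

```text
[0.49798744 0.15955257 0.17328411] [-0.694  0.236  0.331  2.114  0.013  0.498 -0.273]
foot c bottom [234.0, 224.0] [570.0, 272.0]
foot +y [255.0, 225.0] [547.0, 276.0]
foot -y [214.0, 223.0] [592.0, 269.0]
foot near [236.0, 232.0] [566.0, 250.0]
h bot -y [172.0, 185.0] [635.0, 241.0]
h bot +y [313.0, 195.0] [482.0, 264.0]
h top -y [189.0, 17.0] [620.0, 295.0]
h top +y [334.0, 26.0] [457.0, 319.0]
h topback- [185.0, -4.0] [633.0, 368.0]
h topback+ [327.0, 5.0] [471.0, 392.0]
```

Both views agree: the tester sits about 4 mm along -tool x in the hand, so I need about +3.5 mm along tool x. I'll correct and descend to just short of contact.

Emit:
{"api": "apply_moves", "payload": {
  "commands": [
    [[0.35, -0.1, 0, 0, 0, 0, 1], [0.35, -0.1, 0.5, 0, 0, 0, 1], [0.35, -0.1, 1.0, 0, 0, 0, 1], [0.35, -0.1, 1.5, 0, 0, 0, 1], [0.35, -0.1, 2.0, 0, 0, 0, 1], [0.35, -0.1, 2.4, 0, 0, 0, 1], [0.35, -0.1, 2.4, 0, 0, 0, 1], [0.35, -0.1, 2.4, 0, 0, 0, 1], [0.35, -0.1, 2.4, 0, 0, 0, 1], [0.35, -0.1, 2.4, 0, 0, 0, 1]]
  ]
}}

```text
time: 9.0
position: [0.5033, 0.1645, 0.1496]
eef_rot: [0.655, 0.739, 0.117, 0.105]
contact_force: [-0.1, -0.9, -2.1]
width: 0.293
gripper_force: 61.3
```

```bash
cat > st.py <<'E'
from look import *
P=[];F=[]
for _ in range(6):
    s=ctrl.sense();P.append(s["position"]);F.append(s["contact_force"]);r=R.from_quat(s["eef_rot"]);ctrl.capture("top")
p=np.mean(P,0);F=np.array(F);f=p+r.apply([-.0042,0,.111])
print("time",s["time"],"F along n",(F@n).round(2),"mean F",F.mean(0).round(2),"foot err slope-frame mm (x tool,y tool,off)",(rp.inv().apply(f-spot)*1000).round(2),"tilt err",np.degrees((r.inv()*rp).as_rotvec()).round(2),"w",s["width"])
E
python3 st.py; python3 - <<'E'
from look import *
cv2.imwrite("pics/p2.png",np.hstack([v("scene",285,170,66,100,396,600,1.6),v("top",165,170,66,100,396,600,1.8)]))
E
```

```text
time 9.25 F along n [-1.93 -1.79 -2.02 -2.86 -2.89 -3.41] mean F [ 0.09 -0.09 -2.59] foot err slope-frame mm (x tool,y tool,off) [ 0.57 -0.11 -6.34] tilt err [ 0.06  0.08 -0.02] w 0.2895772322416665
```

View pics/p2.png

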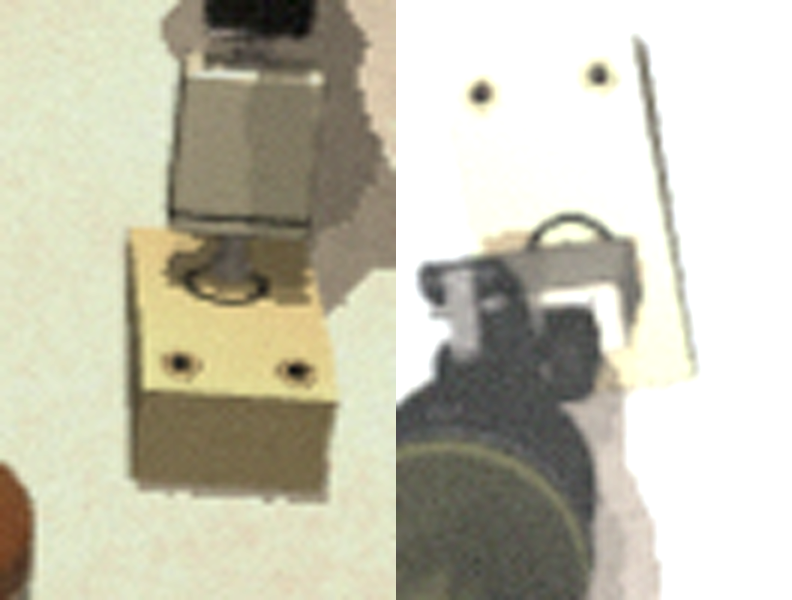

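The foot (x≈231, row ≈272, about 6 mm off the face) is heading for the ring centre (227,285). I'll creep down and watch the force.

Emit:
{"api": "apply_moves", "payload": {
  "commands": [
    [[-0.1, 0, 0.1, 0, 0, 0, 1], [-0.1, 0, 0.2, 0, 0, 0, 1], [-0.1, 0, 0.3, 0, 0, 0, 1], [-0.1, 0, 0.4, 0, 0, 0, 1], [-0.1, 0, 0.4, 0, 0, 0, 1], [-0.1, 0, 0.4, 0, 0, 0, 1]]
  ]
}}

```text
time: 10.0
position: [0.5045, 0.1635, 0.1455]
eef_rot: [0.655, 0.739, 0.117, 0.104]
contact_force: [0.2, 0.1, -2.0]
width: 0.289
gripper_force: 61.3
```

```bash
python3 st.py
```

```text
time 10.25 F along n [-1.93 -2.42 -2.96 -2.96 -2.4  -1.66] mean F [-0.14 -0.04 -2.56] foot err slope-frame mm (x tool,y tool,off) [-0.47 -0.21 -2.2 ] tilt err [ 0.05  0.08 -0.02] w 0.28645937360392804
```

Emit:
{"api": "apply_moves", "payload": {
  "commands": [
    [[0, 0, 0.1, 0, 0, 0, 1], [0, 0, 0.2, 0, 0, 0, 1], [0, 0, 0.2, 0, 0, 0, 1], [0, 0, 0.2, 0, 0, 0, 1]]
  ]
}}

```text
time: 10.7
position: [0.5051, 0.1636, 0.1436]
eef_rot: [0.655, 0.739, 0.117, 0.104]
contact_force: [0.7, 0.2, -3.3]
width: 0.289
gripper_force: 61.3
```

```bash
python3 st.py
```

```text
time 10.95 F along n [-3.36 -2.53 -2.15 -2.44 -2.53 -2.78] mean F [ 0.11 -0.09 -2.74] foot err slope-frame mm (x tool,y tool,off) [-0.5  -0.22 -0.18] tilt err [ 0.05  0.08 -0.02] w 0.29011089375757754
```

Emit:
{"api": "apply_moves", "payload": {
  "commands": [
    [[0, 0, 0.1, 0, 0, 0, 1], [0, 0, 0.2, 0, 0, 0, 1], [0, 0, 0.2, 0, 0, 0, 1], [0, 0, 0.2, 0, 0, 0, 1]]
  ]
}}

```text
time: 11.4
position: [0.5059, 0.1638, 0.142]
eef_rot: [0.655, 0.739, 0.117, 0.105]
contact_force: [-2.3, -0.4, 4.5]
width: 0.285
gripper_force: 62.2
```

```bash
python3 st.py
```

```text
time 11.65 F along n [4.99 4.06 4.43 4.62 4.84 5.53] mean F [-2.64 -0.46  4.12] foot err slope-frame mm (x tool,y tool,off) [-0.44  0.01  1.66] tilt err [ 0.07  0.08 -0.03] w 0.2855159095712477
```

Emit:
{"api": "apply_moves", "payload": {
  "commands": [
    [[0, 0, 0.1, 0, 0, 0, 1], [0, 0, 0.15, 0, 0, 0, 1], [0, 0, 0.15, 0, 0, 0, 1], [0, 0, 0.15, 0, 0, 0, 1]]
  ]
}}

```text
time: 12.1
position: [0.5063, 0.1638, 0.1404]
eef_rot: [0.655, 0.739, 0.117, 0.105]
contact_force: [-1.9, -0.4, 5.1]
width: 0.294
gripper_force: 62.4
```

```bash
python3 st.py
```

```text
time 12.35 F along n [5.41 4.5  4.81 5.52 5.51 5.71] mean F [-2.38 -0.22  4.74] foot err slope-frame mm (x tool,y tool,off) [-0.45 -0.03  3.28] tilt err [ 0.07  0.08 -0.02] w 0.28793648049342707
```

Emit:
{"api": "apply_moves", "payload": {
  "commands": [
    [[0, 0, 0.1, 0, 0, 0, 1], [0, 0, 0.2, 0, 0, 0, 1], [0, 0, 0.2, 0, 0, 0, 1], [0, 0, 0.2, 0, 0, 0, 1], [0, 0, 0.2, 0, 0, 0, 1]]
  ]
}}

```text
time: 12.9
position: [0.5069, 0.1639, 0.1386]
eef_rot: [0.655, 0.739, 0.117, 0.105]
contact_force: [-3.4, -1.5, 6.9]
width: 0.289
gripper_force: 62.6
```

```bash
python3 st.py;python3 st.py;  python3 - <<'E'
from look import *
cv2.imwrite("pics/p3.png",np.hstack([v("scene",285,170,66,100,396,600,1.6),v("top",165,170,66,100,396,600,1.8)]))
E
```

```text
time 13.15 F along n [7.71 7.72 6.77 8.85 7.6  6.83] mean F [-3.42 -0.59  6.84] foot err slope-frame mm (x tool,y tool,off) [-0.44 -0.01  5.18] tilt err [ 0.07  0.08 -0.03] w 0.28909543095990675
time 13.45 F along n [6.91 7.24 7.61 8.36 7.65 6.56] mean F [-3.85 -0.52  6.51] foot err slope-frame mm (x tool,y tool,off) [-0.44 -0.    5.18] tilt err [ 0.07  0.08 -0.02] w 0.2891780183375599
```

View pics/p3.png

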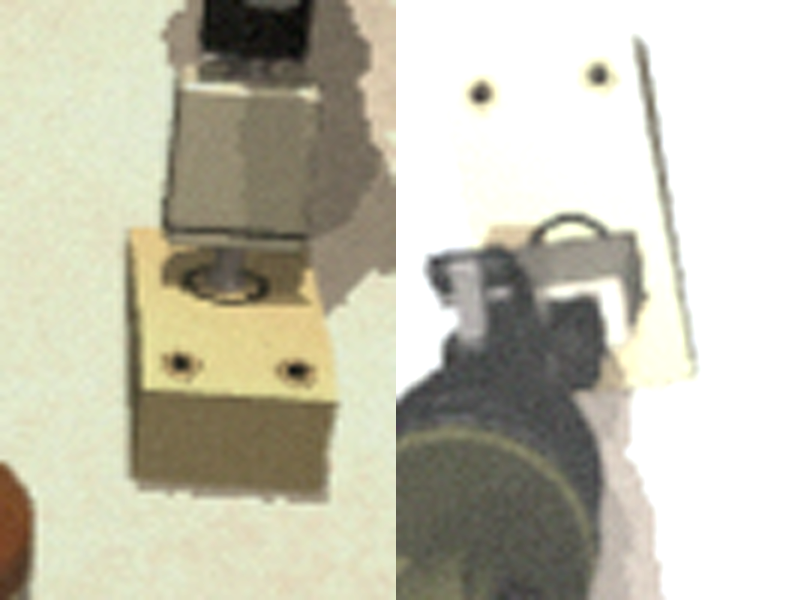

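The foot sits inside the ring (foot ≈ (229,284), ring centre (226,285)). The housing's lean matches square to the face, and the casting's holes haven't moved. The force change is 10 N and the travel since contact about 5 mm, which both mean half travel. Handing in.

```bash
python3 -c "
from bench import ctrl
print(ctrl.sign_off())"
```

```text
the job is handed in; nothing more can be done
None
```

I handed the job in with the tester still held: its foot is inside the inked ring, square to the sloping face, and the sprung handle is about 5 mm down (half its travel), going by the force and distance readings.

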